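Clamp an opened phone in the screwdriver-wound bench holder

TASK

Clamp the opened phone in the bench holder for repair: swing the red-knobbed quick lever round to its closed stop so that the outer jaw draws in, then take the flat screwdriver from its stand, feel its blade into the slot of the brass fine spindle in the middle of the lever's ring, and wind it clockwise until the phone is held square between the jaws with the sprung pad pressed about half way in. Leave the lever closed and hang the screwdriver back upright in its hole in the stand. Do not touch the phone or the jaws with the robot, do not squeeze the phone hard, and leave the other things on the bench where they are.

Things in the scene. Friction and masses are not known exactly. Their poses are not given: they have to be found in the camera images.
- holder: grey phone holder fixed to the bench: bed plate 110 mm (x) by 228 mm (y), 12 mm thick. Origin: centre of its underside; x across the bed, y along it, z up. The outer jaw is at the -y end. Aluminium gear head (72 x 64 mm, top 36 mm above the bench) at the +y end; spindle and lever ring turn about the vertical axis at x = 0, y = 74 mm..
- slot (a point): on the spindle axis at the floor of the slot in the brass spindle head, 44 mm above the bench; turns with the spindle: x along the slot, z up. The head is 30 mm across, its top 51 mm above the bench; the slot is 4.8 mm wide, 7 mm deep, open at both ends, its upper edges chamfered 0.8 mm.
- spindle (a joint): fine adjustment: angle of the slotted spindle (rad), 0 to 2.4, grows clockwise seen from above; starts at 0.35 to 1.05. It moves the fine jaw 8 mm per rad towards the phone. It turns stiffly (0.06 N m) and stays where it is left; the lever does not turn it. With the lever closed and the phone against the outer jaw the pad touches the phone at about 1.3 and is half pressed at about 1.8.
- lever (a joint): quick lever, an outer ring round the spindle: angle (rad), 0 open stop, 1.2 closed stop, growing counter-clockwise seen from above; starts at 0 to 0.15. It pulls the outer jaw in 18 mm per rad. In the holder's frame the lever points 95 degrees (counter-clockwise from +x, so about to +y) at 0 and 164 degrees at 1.2. Stiff (a push of 2 to 4 N at the knob); stays where it is left.
- lever_knob (a point): centre of the top of the upright red knob on the quick lever, 62 mm from the spindle axis, 79 mm above the bench; the knob is 17 mm in diameter, 47 to 79 mm above the bench; push it sideways with the closed fingertips. The lever (12 mm wide) and its steel ring (60 mm across, concentric with the spindle head) lie 37 to 48 mm above the bench.
- jaw (a joint): travel of the outer jaw towards the gear head (m), 0 fully out, 0.018 x the lever angle; aluminium, 96 mm wide, top 29 mm above the bench; its rubber face is at y = -97 mm in the holder's frame at 0 and at -75 mm with the lever closed.
- fine_jaw (a joint): travel of the fine jaw towards the phone (m), 0.008 x the spindle angle; aluminium, 88 mm wide, top 29 mm above the bench, on two guide rods that stick out up to 10 mm behind the gear head
- pad (a joint): how far the sprung pad on the fine jaw is pressed back (m): 0 untouched, 0.008 fully pressed; 1.2 N to start, 0.4 N more per mm
- pad_face (a point): middle of the rubber face of the sprung pad, 20 mm above the bench; in the holder's frame at y = 11 mm with the spindle at 0 (steel plate 84 mm wide, 15 mm high, on two coil springs in front of the 88 mm wide fine jaw)
- phone: opened phone frame in a clear case, 156 x 76 x 9 mm, lying loose on the holder's bed between the jaws, long side across the bed (its x along the holder's x); origin: centre of its underside, 12 mm above the bench. With the lever closed and the phone against the outer jaw its origin is at y = -37 mm in the holder's frame; it starts at -51 to -42 mm and up to 0.04 rad askew.
- screwdriver: flat screwdriver with a yellow handle, hanging upright in the tool stand, 142 mm long, 0.11 kg. Origin: middle of the blade's tip edge; z up along the tool, x along the blade's width. Blade 14 mm wide, 2.4 mm thick for the lowest 13 mm, shank 8 mm, round handle 30 mm thick from 72 to 142 mm above the tip. The blade's heading is arbitrary.
- blade_tip (a point): middle of the screwdriver's blade tip (the screwdriver's origin, same axes)
- driver_stand: blue steel tool stand fixed to the bench: base 74 x 176 mm, top plate 56 x 172 mm, its top 80 mm above the bench; origin: centre of its underside, y along it. Two thin black precision screwdrivers are fixed in it, 84 and 114 mm to the +y side of the flat screwdriver, tops 150 mm above the bench.
- stand_hole (a point): centre of the screwdriver's round hole in the stand, at the plate's top (80 mm above the bench); diameter 21 mm, chamfered. The handle's shoulder rests on the plate, so the hanging blade's tip is 8 mm above the bench.
- spudger: green nylon spudger, 125 mm, bystander; origin at its underside's centre
- pump: green desoldering pump, 168 mm, bystander; origin at its underside's centre
- paste_tin: round white and orange paste tin, 64 mm, bystander; origin at its underside's centre
- bits_tin: flat grey tin with a dark label, 59 x 101 x 20 mm, bystander; origin at its underside's centre
- squeeze_bottle: white squeeze bottle, 44 mm wide, 130 mm tall, bystander; origin at its underside's centre

How it is judged (in metres and radians):
On the way, in this order (a step that is already met when the one before it is completed fails the run):
1. the quick lever is swung to its closed end (value of joint lever above 1.08 rad), for 0.2 s.
2. the screwdriver's blade stands down in the spindle's slot (horizontal distance between blade_tip and slot below 0.008 m and z of blade_tip in the frame of slot below 0.003 m and angle between blade_tip's own z axis and vertical below 0.15 rad), for 0.2 s.
3. with the blade in the slot, the spindle is wound until the phone presses the sprung pad in (all of step 2 and value of joint pad between 0.0015 and 0.007 m), for 0.2 s.
At the end, for the whole second after the job is handed in: Lever within 0.12 rad of its closed stop; phone at rest on the bed, pressed against the outer jaw (over 0.5 N), square to the holder (0.04 rad); sprung pad pressed in 1.5 to 7 mm; screwdriver at rest, upright (0.12 rad), its tip within 8 mm of its stand hole and under 14 mm above the bench (value of joint lever above 1.08 rad and value of joint pad between 0.0015 and 0.007 m and contact force between phone and jaw above 0.5 N and z of phone in the frame of holder below 0.015 m and angle between the x axis of phone and the x axis of holder, either way round below 0.04 rad and linear speed of phone below 0.01 m/s and horizontal distance between blade_tip and stand_hole below 0.008 m and height (world z) of blade_tip below 0.014 m and angle between blade_tip's own z axis and vertical below 0.12 rad and linear speed of screwdriver below 0.02 m/s); the robot touches nothing.
It fails at once if the phone is squeezed hard (more than 15 N against the outer jaw) (contact force between phone and jaw above 15 N).
It fails at once if the robot touches the phone (contact force between any of the arm, the fingers and phone above 0.5 N).
It fails at once if the robot pushes a jaw or the sprung pad (contact force between any of the arm, the fingers and jaw above 1 N or contact force between any of the arm, the fingers and fine_jaw above 1 N).
It fails at once if one of the other things on the bench is moved by more than 20 mm (distance of any of spudger, pump, paste_tin, bits_tin, squeeze_bottle from where it was at the start of the episode above 0.02 m).
It also fails if it takes over 64 s, if anything falls off the work surface, if the arm or the gripper's body presses on something with over 40 N, if the wrist force passes 120 N, or if a joint passes its speed limit or range.

ROBOT

A 7-joint arm with a two-finger parallel gripper is mounted at the origin on a cart in front of the work surface, level with it; the furniture and walls round the work are solid. World frame = base frame: x ahead of the robot, y to its left, z up, the work surface at z = 0. Lengths are in m, angles in degrees, forces in N, time in s.
With the tool pointing down it reaches from about 0.425 to 0.875 m from the base axis. Payload 4.7 kg.
Tool frame: the origin (TCP) lies at the very end of the fingers, on their centre line; the grasp point (between the pads) lies 19 mm behind it; z points along the fingers, y is the line along which they close (so a half turn about z gives the same grasp; the last joint's range is limited). The gripper opens to 87 mm and grips with 3 to 60 N. Pads are 19 mm wide; open, the fingers measure 117 mm over their backs; the gripper's body (75 mm by 190 mm) begins 51 mm behind the grasp point.
Start: joints at [67.386, 18.392, -4.016, 83.108, 1.295, 78.541, -3.26], TCP at [0.258, -0.596, 0.223] pointing down, gripper open.
Joint ranges: [-163.93, 163.93], [-17.29, 119.83], [-79.2, 71.16], [3.27, 140.29], [-89.18, 269.18], [5.43, 117.66], [-154.24, 154.24]. Speed limits (degrees/s): [147.25, 147.25, 180, 180, 180, 180, 180].

INTERFACE

Orientations are given as [roll, pitch, yaw] about the fixed x, y, z axes, in that order (R = Rz(yaw) Ry(pitch) Rx(roll)).
In Python, from cell import get_obs, eyes, env gives the robot as it stands.
- The arm moves only by the tool servo_tool, never from a script. Its argument "series" is a list that holds one entry, the list of rows, each a list of 7 numbers: the shift along the tool's x, y, z in units of 300 mm (1.0 is 300 mm), then the turn, a rotation vector about the tool's x, y, z in units of pi rad (1.0 is pi rad), then the opening, from 0 (shut) to 1 (fully open). In form: [[[tx, ty, tz, wx, wy, wz, gripper], ...]]. A call has 1 to 12 rows; each row is the pose to reach, as a shift and turn from the pose commanded when the call began, along the tool's axes at that moment, turning the shorter way round; what a row does not reach only later rows make up. A row lasts 1/12 s, in which the tool goes at most 41.7 mm and 7.16 degrees, less where a joint would pass 70% of its speed; a pose out of reach is approached as far as the arm can. A call with a number of a shift or a turn outside -1 to 1 is refused whole. A call with a gripper value outside its range is refused whole. The fingers move at their own pace and stop on an object; "grip_force" is the grip in N (left out, the last holds). Time passes only in rows, so rows that repeat a pose let the fingers close. It gives the time, the measured TCP pose, the force, the opening and the grip force at its end, in the units of the state.
- get_obs(): the state, without advancing time (a new reading comes with each control period).
- eyes.read_camera(name): name is "side" or "top"; returns a dict with "frame" (400x640x3 uint8, red, green, blue), "depth" (400x640 float32, m along the optical axis (not along the pixel's ray), 0 where there is no reading), "fx", "fy", "cx", "cy" (pixels), "distortion" ([k1, k2, p1, p2, k3] as OpenCV has them; the pictures are not rectified), "origin" and "rotation" of the camera in the world. Camera axes: x right, y down, z forward; pixel columns grow to the right and rows downward; lengths in m; the calibration is good to about 2 mm. A picture is of the moment at which its call begins.
- env.sign_off(): hands the job in; it is judged then, once.
The state is a dict: "time_s": time; "qpos": joint angles; "joint_velocities": joint speeds; "effort": joint torques, N m; "tool_pos": TCP position; "tool_rot": TCP orientation; "force": force on the tool from outside, world axes, zero at the start; "wrist_torque": the same for the moment, N m; "grip_width": finger opening in m; "grasp_force": force on a finger pad.
Only numpy, scipy, OpenCV 4.12 (cv2) and the standard library are available. Lean on these libraries where they do the work, as an engineer would, in place of code of your own. Each camera call takes 0.05 s, during which the arm holds its last target. There are 200 camera calls.

## Working session

There is one attempt and no reset: what is moved stays moved. The work goes in short steps, Python scripts to look and compute and a tool call to move; the robot and the scene stay as the last step left them, time stands still between calls to the robot, and variables do not carry over. Pictures are saved under pics/ and viewed, at most 10 in all, crops included, and the job is handed in when it is done.

Besides the shell and the picture viewer there is one more tool, called after "Call:" by a JSON object that holds its "method" and its "body". servo_tool: Moves the arm, as the interface text tells. Shifts and turns lie within -1 to 1; 1 stands for 300 mm of shift or pi rad of turn. Its arguments: {"type":"object","properties":{"series":{"type":"array"},"grip_force":{"type":"number"}},"required":["series"]}

```bash
mkdir -p pics; ls; cat > h.py <<'E'
import numpy as np, cv2
from cell import get_obs, eyes, env
from scipy.spatial.transform import Rotation as R
def cam(n):
    c=eyes.read_camera(n); c['K']=np.array([[c['fx'],0,c['cx']],[0,c['fy'],c['cy']],[0,0,1]]); c['D']=np.array(c['distortion']); c['R']=np.array(c['rotation']); c['o']=np.array(c['origin'])
    return c
def ray(c,uv):
    p=cv2.undistortPoints(np.array(uv,float).reshape(-1,1,2),c['K'],c['D'])[:,0]
    return np.c_[p,np.ones(len(p))]@c['R'].T
def onz(c,uv,z):
    d=ray(c,uv); return c['o']+d*((z-c['o'][2])/d[:,2])[:,None]
def cloud(c):
    v,u=np.mgrid[0:400,0:640]; d=ray(c,np.c_[u.ravel(),v.ravel()])
    return (c['o']+d*c['depth'].ravel()[:,None]).reshape(400,640,3)
def proj(c,P):
    return cv2.projectPoints((np.atleast_2d(P)-c['o'])@c['R'],np.zeros(3),np.zeros(3),c['K'],c['D'])[0][:,0]
def save(n,im): cv2.imwrite('pics/'+n,im[:,:,::-1])
def rel(pos,rot=None,o=None):
    "shift/turn row numbers from measured pose to the wanted world pose"
    o=o or get_obs(); R0=R.from_euler('xyz',o['tool_rot'],degrees=True)
    t=R0.inv().apply(np.array(pos)-o['tool_pos'])/.3
    w=(R0.inv()*R.from_euler('xyz',rot,degrees=True)).as_rotvec()/np.pi if rot is not None else np.zeros(3)
    return np.round(np.r_[t,w],4)
E
python3 - <<'E'
from h import *
o=get_obs(); print({k:np.round(v,3) for k,v in o.items()})
for n in('top','side'):
    c=cam(n); save(n+'0.png',c['frame']); print(n,c['o'],c['R'].round(3).tolist(),c['fx'],c['D'], (c['depth']>0).mean())
    np.save(n+'0.npy',cloud(c))
E
```

```text
pics
{'time_s': np.float64(0.0), 'qpos': array([67.386, 18.441, -4.016, 83.176,  1.297, 78.542, -3.259]), 'joint_velocities': array([-0.006,  0.027, -0.017, -0.003,  0.02 , -0.053,  0.005]), 'effort': array([ 1.0000e-03, -4.9129e+01, -4.0300e-01, -3.1253e+01, -6.4000e-02,
        4.3000e-02,  0.0000e+00]), 'tool_pos': array([ 0.258, -0.596,  0.221]), 'tool_rot': array([-1.79886e+02,  8.00000e-03,  2.34250e+01]), 'force': array([-0.676, -0.416,  0.924]), 'wrist_torque': array([ 0.027, -0.021,  0.016]), 'grasp_force': np.float64(0.0), 'grip_width': np.float64(0.087)}
top [-0.9030411   0.21579138  1.91580993] [-141.116, -0.62, -96.749] 510.60674749056125 [-0.15090885  0.          0.          0.          0.        ] 0.99608984375Traceback (most recent call last):
  File "<stdin>", line 5, in <module>
  File "h.py", line 14, in cloud
    return (c['o']+d*c['depth'].ravel()[:,None]).reshape(400,640,3)
                   ~^~~~~~~~~~~~~~~~~~~~~~~~~~~
numpy._core._exceptions._ArrayMemoryError: Unable to allocate 488. GiB for an array with shape (256000, 256000) and data type float64
```

```bash
sed -i "s/c\['R'\]=np.array(c\['rotation'\])/c['R']=R.from_euler('xyz',c['rotation'],degrees=True).as_matrix()/" h.py
python3 - <<'E'
from h import *
for n in('top','side'):
    c=cam(n); save(n+'0.png',c['frame']); print(n,c['o'],c['rotation'],c['fx'],c['cx'],c['cy'])
    P=cloud(c); np.save(n+'0.npy',P); print(P[200,320],P[350,320],P[300,100])
E
```

```text
top [-0.9030411   0.21579138  1.91580993] [-141.1161038    -0.62023102  -96.74900266] 510.60674749056125 322.3460301283103 201.60164694810842
[-0.84123509  0.20809802  1.83907221] [-0.87129149  0.21156702  1.83839685] [-0.85930036  0.24803098  1.83946195]
side [1.12207671 0.90541592 1.04831859] [-133.03349259   -0.93429777  149.8890089 ] 407.11815672027495 322.06352317369874 194.2889049137139
[ 0.57227504 -0.02404295  0.01144133] [0.8601187  0.47646207 0.01091765] [1.20045437 0.60669969 0.69469298]
```

View pics/top0.png

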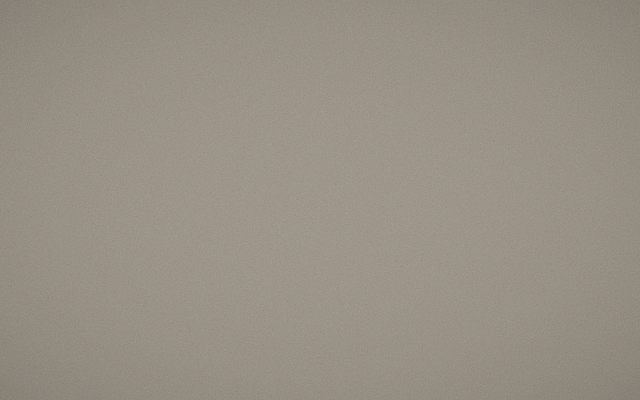

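View pics/side0.png

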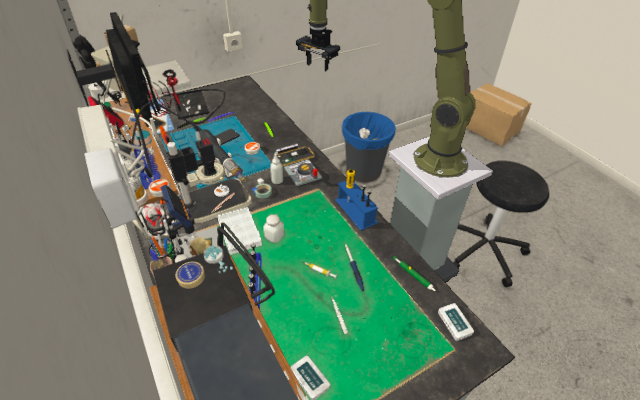

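The top camera sees only a blank wall, so it is no use. The side view shows the stand with the yellow screwdriver at about (355,205), and what looks like the holder with its red knob at about (303,168). I'll enlarge that part.

```bash
python3 - <<'E'
from h import *
im=cv2.imread('pics/side0.png')[130:235,250:390]
cv2.imwrite('pics/crop0.png',cv2.resize(im,None,fx=5.7,fy=5.7,interpolation=cv2.INTER_CUBIC))
P=np.load('side0.npy')
for u,v in [(303,168),(316,172),(295,160),(350,175),(355,205),(366,192),(277,165),(300,150),(320,180)]: print(u,v,P[v,u].round(3))
E
```

```text
303 168 [ 0.558 -0.182  0.044]
316 172 [ 0.542 -0.108  0.072]
295 160 [ 0.545 -0.277  0.013]
350 175 [0.489 0.035 0.142]
355 205 [0.467 0.052 0.001]
366 192 [-0.139 -0.634 -0.76 ]
277 165 [ 0.658 -0.2    0.086]
300 150 [ 0.496 -0.326  0.015]
320 180 [ 0.508 -0.135 -0.003]
```

View pics/crop0.png

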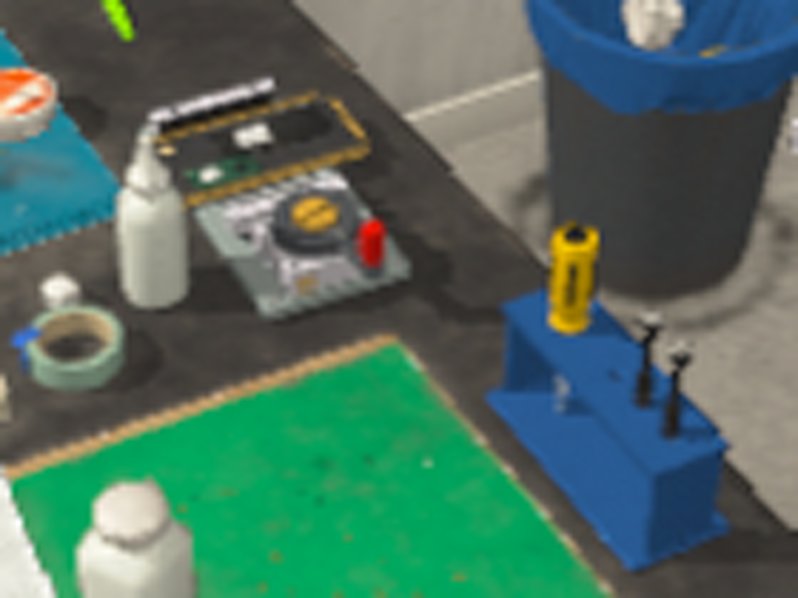

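The crop shows the brass head at about crop (315,213), the red knob at (372,242), and the yellow handle with its top at (575,235). The black drivers are at (650,330) and (680,360), and the phone lies beyond the gear head. Next I'll locate them precisely.

```bash
cat >> h.py <<'E'
def masks(f):
    h=cv2.cvtColor(f,cv2.COLOR_RGB2HSV).astype(int); H,S,V=h[...,0],h[...,1],h[...,2]
    return dict(red=((H<6)|(H>174))&(S>170)&(V>100), gold=(H>10)&(H<32)&(S>110)&(V>90), blue=(H>100)&(H<120)&(S>120))
E
python3 - <<'E'
from h import *
c=cam('side'); P=cloud(c); m=masks(c['frame'])
def box(u0,u1,v0,v1):
    b=np.zeros((400,640),bool); b[v0:v1,u0:u1]=1; return b
for n,k,b in [('knob','red',box(310,322,164,182)),('head','gold',box(295,313,160,174)),('handle','gold',box(343,358,165,192))]:
    v,u=np.nonzero(m[k]&b); p=P[v,u]; p=p[np.linalg.norm(p-np.median(p,0),axis=1)<.06]
    print(n,len(u),'u',u.min(),u.max(),u.mean().round(2),'v',v.min(),v.max(),v.mean().round(2),'P med',np.median(p,0).round(3),'zmax',np.percentile(p[:,2],95).round(3))
v,u=np.nonzero(m['gold']&box(295,313,160,174)); print('head @z.051',onz(c,[[u.mean(),v.mean()]],.051).round(4))
for v in range(166,181): 
    u=np.nonzero((m['red']&box(310,322,164,182))[v])[0]; print(v,u, end=';')
print()
for v in range(167,192): 
    u=np.nonzero((m['gold']&box(343,358,165,192))[v])[0]; print(v,u.min() if len(u) else '',u.max() if len(u) else '', end=';')
print()
def q(x,y): return [250+(x+.5)/5.7-.5,130+(y+.5)/5.7-.5]
print('stand top plate corners',onz(c,[q(505,308),q(578,290),q(727,443),q(652,470)],.08).round(3).tolist())
print('bed corners z12',onz(c,[q(265,313),q(410,270)],.012).round(3).tolist())
print('phone',onz(c,[q(368,150),q(318,95),q(175,135),q(195,200)],.021).round(3).tolist())
print('black tops',onz(c,[q(652,320),q(681,350)],.15).round(3).tolist())
print('knob top @.079',onz(c,[q(372,224)],.079).round(3))
print('handle top @.15',onz(c,[q(575,234)],.15).round(3))
g=c['frame'][160:175,296:314]; 
cv2.imwrite('pics/head.png',cv2.resize(g[:,:,::-1],None,fx=30,fy=30,interpolation=cv2.INTER_CUBIC))
E
```

```text
knob 29 u 313 317 314.76 v 168 176 171.93 P med [ 0.542 -0.114  0.066] zmax 0.079
head 50 u 295 308 303.22 v 160 170 165.94 P med [ 0.553 -0.18   0.048] zmax 0.052
handle 128 u 346 354 349.75 v 169 188 178.19 P med [0.487 0.033 0.125] zmax 0.149
head @z.051 [[ 0.5551 -0.1855  0.051 ]]
166 [];167 [];168 [316];169 [314 315 316];170 [313 314 315 316 317];171 [313 314 315 316];172 [313 314 315 316];173 [313 314 315 316];174 [313 314 315 316];175 [314 315 316];176 [315];177 [];178 [];179 [];180 [];
167  ;168  ;169 349 350;170 347 354;171 347 354;172 346 354;173 346 354;174 346 354;175 347 354;176 347 353;177 346 353;178 346 353;179 346 353;180 346 353;181 346 353;182 347 353;183 347 352;184 347 352;185 347 352;186 346 352;187 347 352;188 349 349;189  ;190  ;191  ;
stand top plate corners [[0.509, -0.004, 0.08], [0.46, 0.004, 0.08], [0.458, 0.163, 0.08], [0.509, 0.159, 0.08]]
bed corners z12 [[0.61, -0.142, 0.012], [0.503, -0.133, 0.012]]
phone [[0.468, -0.254, 0.021], [0.468, -0.33, 0.021], [0.582, -0.338, 0.021], [0.602, -0.263, 0.021]]
black tops [[0.484, 0.112, 0.15], [0.484, 0.141, 0.15]]
knob top @.079 [[ 0.541 -0.118  0.079]]
handle top @.15 [[0.481 0.024 0.15 ]]
```

View pics/head.png

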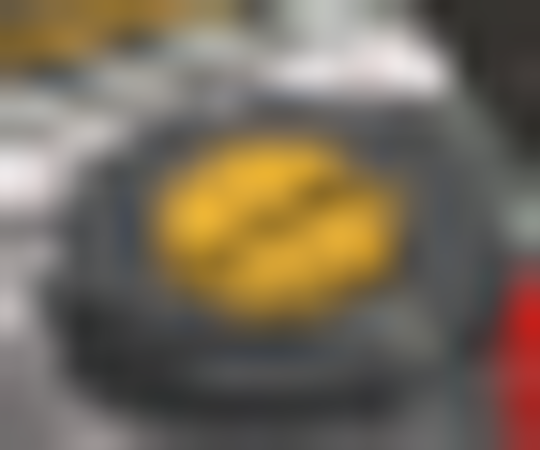

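The brass head is centred near crop (275,222), and its slot runs from about (205,262) to (345,180). I'll turn that into world coordinates and plan the lever push.

```bash
python3 - <<'E'
from h import *
c=cam('side')
q=lambda x,y:[296+(x+.5)/30-.5,160+(y+.5)/30-.5]
p=onz(c,[q(205,262),q(345,180),q(275,225),q(150,225),q(402,225),q(275,130),q(275,322)],.051); print(p.round(4))
d=p[1]-p[0]; print('slot heading',np.degrees(np.arctan2(d[1],d[0])))
S=np.array([.552,-.187])
print('start', rel([.59,-.115,.16],[180,0,5]))
E
```

```text
[[ 0.5647 -0.1747  0.051 ]
 [ 0.541  -0.1807  0.051 ]
 [ 0.5532 -0.1769  0.051 ]
 [ 0.5673 -0.1848  0.051 ]
 [ 0.5389 -0.169   0.051 ]
 [ 0.544  -0.1941  0.051 ]
 [ 0.5625 -0.1597  0.051 ]]
slot heading -165.884042207358
start [ 1.6525e+00 -1.0321e+00  2.0750e-01 -3.0000e-04  1.0000e-04  1.0240e-01]
```

Call:
{"method": "servo_tool", "body": {"series": [[[0.9, -0.56, 0, 0, 0, 0.1024, 0], [0.9, -0.56, 0, 0, 0, 0.1024, 0], [0.9, -0.56, 0, 0, 0, 0.1024, 0], [0.9, -0.56, 0, 0, 0, 0.1024, 0], [0.9, -0.56, 0, 0, 0, 0.1024, 0], [0.9, -0.56, 0, 0, 0, 0.1024, 0], [0.9, -0.56, 0, 0, 0, 0.1024, 0], [0.9, -0.56, 0, 0, 0, 0.1024, 0]]], "grip_force": 20}}

```text
time_s: 0.92
tool_pos: [0.4421, -0.3302, 0.2229]
tool_rot: [-179.9, -0.1, 5.3]
force: [0.1, 0.2, -0.5]
grip_width: 0.0421
grasp_force: 0.0
```

```bash
python3 - <<'E'
from h import *
o=get_obs(); print(o['time_s'],o['tool_pos'],o['tool_rot'],o['qpos'],o['grip_width'])
print(rel([.59,-.115,.15],[180,0,5]),rel([.585,-.115,.06],[180,0,5]))
E
```

```text
0.9167 [ 0.44206736 -0.3302055   0.22285284] [-1.79940503e+02 -8.42446215e-02  5.27225568e+00] [ 46.85767865   7.05177111 -13.89519209  96.90294783   1.63761489
  76.22587738 -52.05330718] 0.042084332217417766
[ 5.566e-01 -6.688e-01  2.444e-01 -3.000e-04 -5.000e-04  1.500e-03] [ 5.395e-01 -6.700e-01  5.443e-01 -3.000e-04 -5.000e-04  1.500e-03]
```

Call:
{"method": "servo_tool", "body": {"series": [[[0.557, -0.669, 0.244, 0, 0, 0, 0], [0.557, -0.669, 0.244, 0, 0, 0, 0], [0.557, -0.669, 0.244, 0, 0, 0, 0], [0.557, -0.669, 0.244, 0, 0, 0, 0], [0.557, -0.669, 0.244, 0, 0, 0, 0], [0.557, -0.669, 0.244, 0, 0, 0, 0], [0.557, -0.669, 0.244, 0, 0, 0, 0], [0.54, -0.67, 0.545, 0, 0, 0, 0], [0.54, -0.67, 0.545, 0, 0, 0, 0], [0.54, -0.67, 0.545, 0, 0, 0, 0], [0.54, -0.67, 0.545, 0, 0, 0, 0]]]}}

```text
time_s: 1.83
tool_pos: [0.5801, -0.1204, 0.0558]
tool_rot: [-179.9, 0.4, 5.0]
force: [-0.3, 0.5, 1.4]
grip_width: 0.0003
grasp_force: 0.0
```

```bash
python3 - <<'E'
from h import *
o=get_obs(); print(o['time_s'],o['tool_pos'],o['tool_rot'],o['qpos'][6],o['grip_width'],o['force'])
S=np.array([.553,-.178])
for th in (103,112,121,130,139,148,157,162):
    t=np.radians(th); e=np.array([np.cos(t),np.sin(t)]); k=S+.062*e-.019*np.array([-e[1],e[0]])
    print(th,k.round(3),rel([*k,.06],[180,0,th-95]).tolist())
c=cam('side'); g=c['frame'][140:200,270:360]; cv2.imwrite('pics/a.png',cv2.resize(g[:,:,::-1],None,fx=8,fy=8,interpolation=cv2.INTER_CUBIC))
E
```

```text
1.8333 [ 0.58011358 -0.12040215  0.0558276 ] [-179.87341016    0.4129459     4.98283697] -82.83713005581309 0.0003303331618366752 [-0.31038514  0.53174842  1.41312175]
103 [ 0.558 -0.113] [-0.0729, -0.0301, -0.0133, -0.0008, 0.0023, -0.0168]
112 [ 0.547 -0.113] [-0.1067, -0.0328, -0.0131, -0.0009, 0.0022, -0.0668]
121 [ 0.537 -0.115] [-0.1405, -0.0301, -0.0128, -0.0011, 0.0021, -0.1168]
130 [ 0.528 -0.118] [-0.1735, -0.0222, -0.0126, -0.0013, 0.0021, -0.1668]
139 [ 0.519 -0.123] [-0.2049, -0.0092, -0.0124, -0.0015, 0.002, -0.2168]
148 [ 0.51  -0.129] [-0.2338, 0.0085, -0.0122, -0.0016, 0.0019, -0.2668]
157 [ 0.503 -0.136] [-0.2596, 0.0305, -0.0121, -0.0018, 0.0018, -0.3168]
162 [ 0.5   -0.141] [-0.2723, 0.0444, -0.012, -0.0019, 0.0017, -0.3445]
```

View pics/a.png

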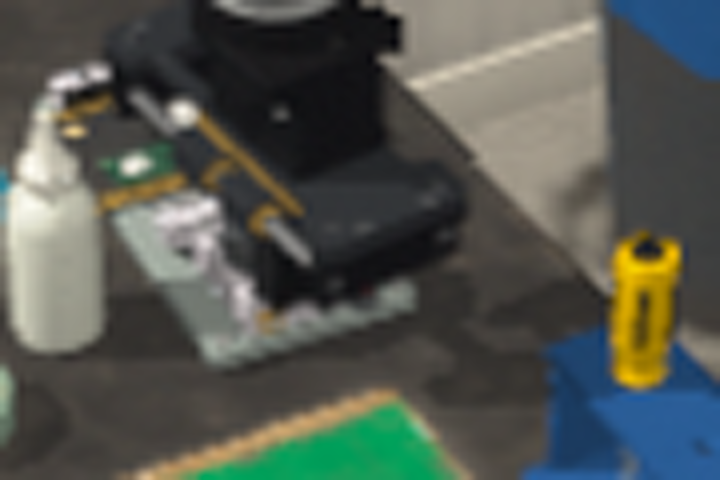

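The gripper sits over the holder, beside the knob and clear of the bottle. Now I'll push the knob round.

Call:
{"method": "servo_tool", "body": {"series": [[[-0.073, -0.03, -0.013, 0, 0, -0.017, 0], [-0.107, -0.033, -0.013, 0, 0, -0.067, 0], [-0.14, -0.03, -0.013, 0, 0, -0.117, 0], [-0.174, -0.022, -0.013, 0, 0, -0.167, 0], [-0.205, -0.009, -0.012, 0, 0, -0.217, 0], [-0.205, -0.009, -0.012, 0, 0, -0.217, 0], [-0.234, 0.008, -0.012, 0, 0, -0.267, 0], [-0.234, 0.008, -0.012, 0, 0, -0.267, 0], [-0.26, 0.03, -0.012, 0, 0, -0.317, 0], [-0.26, 0.03, -0.012, 0, 0, -0.317, 0], [-0.26, 0.03, -0.012, 0, 0, -0.317, 0]]]}}

```text
time_s: 2.8
tool_pos: [0.5084, -0.1374, 0.0659]
tool_rot: [179.7, -0.0, 62.0]
force: [-0.3, 0.8, 0.5]
grip_width: 0.0007
grasp_force: 0.0
```

```bash
python3 - <<'E'
from h import *
o=get_obs(); print(o['time_s'],o['tool_pos'],o['tool_rot'],o['qpos'][6],o['grip_width'],o['force'])
th=162
S=np.array([.553,-.178])
for th in (157,162,165):
    t=np.radians(th); e=np.array([np.cos(t),np.sin(t)]); k=S+.062*e-.019*np.array([-e[1],e[0]])
    print(th,k.round(3),rel([*k,.06],[180,0,th-95]).tolist())
E
```

```text
2.8 [ 0.50836228 -0.13736819  0.06591892] [ 1.79695506e+02 -2.73407180e-02  6.20239220e+01] -22.32879870619333 0.0007040803757894149 [-0.25424129  0.8159029   0.47883581]
157 [ 0.503 -0.136] [-0.0047, -0.0165, 0.0196, 0.0017, -0.0002, 0.0001]
162 [ 0.5   -0.141] [-0.0232, -0.0197, 0.0196, 0.0017, -0.0001, -0.0276]
165 [ 0.498 -0.144] [-0.0345, -0.0208, 0.0196, 0.0017, -0.0, -0.0443]
```

Call:
{"method": "servo_tool", "body": {"series": [[[-0.023, -0.02, 0.01, 0, 0, -0.028, 0], [-0.035, -0.021, 0.01, 0, 0, -0.044, 0], [-0.035, -0.021, 0.01, 0, 0, -0.044, 0]]]}}

```text
time_s: 3.05
tool_pos: [0.498, -0.1423, 0.0622]
tool_rot: [179.7, -0.1, 70.0]
force: [1.1, 3.2, 0.9]
grip_width: 0.0006
grasp_force: 1.4
```

```bash
python3 - <<'E'
from h import *
o=get_obs(); print(o['time_s'],o['tool_pos'],o['tool_rot'],o['force'])
c=cam('side'); P=cloud(c); m=masks(c['frame'])['red']; m[:150]=0;m[200:]=0;m[:,:280]=0;m[:,340:]=0
v,u=np.nonzero(m); print(np.c_[u,v].tolist()); print(np.median(P[v,u],0) if len(u) else '')
E
```

```text
3.05 [ 0.49801211 -0.14227758  0.06219068] [ 1.79740440e+02 -9.25642235e-02  6.99573277e+01] [1.09434468 3.19176952 0.91294496]
[]
```

Call:
{"method": "servo_tool", "body": {"series": [[[-0.015, 0, 0, 0, 0, 0, 0], [-0.015, 0, 0, 0, 0, 0, 0], [-0.025, 0, 0, 0, 0, 0, 0], [-0.025, 0, 0, 0, 0, 0, 0]]]}}

```text
time_s: 3.43
tool_pos: [0.4977, -0.143, 0.0621]
tool_rot: [179.7, -0.5, 70.1]
force: [4.2, 15.1, 4.5]
grip_width: 0.0004
grasp_force: 7.3
```

Call:
{"method": "servo_tool", "body": {"series": [[[0.06, 0, 0, 0, 0, 0, 0], [0.06, 0, -0.15, 0, 0, 0, 0], [0.06, 0, -0.3, 0, 0, 0, 0], [0.06, 0, -0.5, 0, 0, 0, 0.5], [0.06, 0, -0.5, 0, 0, 0, 1], [0.06, 0, -0.5, 0, 0, 0, 1]]], "grip_force": 40}}

```text
time_s: 3.93
tool_pos: [0.5036, -0.1345, 0.2176]
tool_rot: [179.2, 0.1, 69.8]
force: [0.7, 0.1, -0.2]
grip_width: 0.0134
grasp_force: 0.0
```

```bash
python3 - <<'E'
from h import *
o=get_obs(); print(o['time_s'],o['tool_pos'],o['tool_rot'],o['force'])
print(rel([.48,.023,.205],[180,0,130]),rel([.48,.023,.106],[180,0,130]))
E
```

```text
3.9333 [ 0.50359074 -0.13446457  0.21757113] [1.79228874e+02 9.95681801e-02 6.98424619e+01] [ 0.68041747  0.11096543 -0.15518444]
[ 0.4657 -0.2552  0.0377  0.0036  0.0028 -0.3342] [ 0.4663 -0.2597  0.3676  0.0036  0.0028 -0.3342]
```

Call:
{"method": "servo_tool", "body": {"series": [[[0.466, -0.255, 0.037, 0, 0, -0.334, 1], [0.466, -0.255, 0.037, 0, 0, -0.334, 1], [0.466, -0.255, 0.037, 0, 0, -0.334, 1], [0.466, -0.255, 0.037, 0, 0, -0.334, 1], [0.466, -0.255, 0.037, 0, 0, -0.334, 1], [0.466, -0.255, 0.037, 0, 0, -0.334, 1], [0.466, -0.255, 0.037, 0, 0, -0.334, 1], [0.466, -0.255, 0.037, 0, 0, -0.334, 1], [0.466, -0.255, 0.037, 0, 0, -0.334, 1], [0.466, -0.255, 0.037, 0, 0, -0.334, 1], [0.466, -0.255, 0.037, 0, 0, -0.334, 1]]]}}

```text
time_s: 4.85
tool_pos: [0.4757, 0.0242, 0.1989]
tool_rot: [180.0, 0.1, 129.9]
force: [0.2, -0.1, -0.1]
grip_width: 0.0835
grasp_force: 0.0
```

```bash
python3 - <<'E'
from h import *
o=get_obs(); print(o['time_s'],o['tool_pos'],o['tool_rot'],o['grip_width'],o['qpos'])
print(rel([.48,.023,.106],[180,0,130]))
c=cam('side'); P=cloud(c); m=masks(c['frame'])
r=m['red'].copy(); r[:150]=0;r[200:]=0;r[:,:280]=0;r[:,:340]&=True; r[:,340:]=0
v,u=np.nonzero(r); print('knob',len(u),u.mean(),v.mean(),np.median(P[v,u],0).round(4),'top',onz(c,[[u[v<v.min()+2].mean(),v.min()+1]],.079).round(3))
save('side1.png',c['frame'])
E
```

```text
4.85 [0.47572231 0.02423457 0.19894742] [1.79996432e+02 7.25115197e-02 1.29920460e+02] 0.08345826300485627 [ 35.67074774  -0.79561849 -41.01938673 107.56591915  -0.48573308
  72.99086968  34.71627115]
[-0.0119  0.0083  0.3098  0.      0.0004 -0.0004]
knob 30 320.5 162.26666666666668 [ 0.4945 -0.1545  0.0658] top [[ 0.496 -0.155  0.079]]
```

Call:
{"method": "servo_tool", "body": {"series": [[[-0.012, 0.008, 0.15, 0, 0, 0, 1], [-0.012, 0.008, 0.31, 0, 0, 0, 1], [-0.012, 0.008, 0.31, 0, 0, 0, 1], [-0.012, 0.008, 0.31, 0, 0, 0, 1], [-0.012, 0.008, 0.31, 0, 0, 0, 0.2], [-0.012, 0.008, 0.31, 0, 0, 0, 0.2], [-0.012, 0.008, 0.31, 0, 0, 0, 0.2], [-0.012, 0.008, 0.31, 0, 0, 0, 0.2], [-0.012, 0.008, 0.31, 0, 0, 0, 0.2], [-0.012, 0.008, 0.31, 0, 0, 0, 0.2], [-0.012, 0.008, 0.31, 0, 0, 0, 0.2]]], "grip_force": 40}}

```text
time_s: 5.82
tool_pos: [0.4798, 0.0234, 0.1059]
tool_rot: [180.0, 0.0, 130.1]
force: [0.2, 0.3, 0.2]
grip_width: 0.0484
grasp_force: 0.0
```

Call:
{"method": "servo_tool", "body": {"series": [[[0, 0, 0, 0, 0, 0, 0], [0, 0, 0, 0, 0, 0, 0], [0, 0, 0, 0, 0, 0, 0], [0, 0, 0, 0, 0, 0, 0], [0, 0, 0, 0, 0, 0, 0], [0, 0, 0, 0, 0, 0, 0]]]}}

```text
time_s: 6.32
tool_pos: [0.4796, 0.0236, 0.1055]
tool_rot: [180.0, -0.0, 130.1]
force: [0.9, 0.3, -0.5]
grip_width: 0.0295
grasp_force: 40.0
```

```bash
python3 - <<'E'
from h import *
o=get_obs(); print(o['time_s'],o['tool_pos'],o['tool_rot'],o['grip_width'],o['grasp_force'],o['force'])
E
```

```text
6.3167 [0.47961728 0.02355708 0.10550513] [ 1.79995658e+02 -1.99042715e-04  1.30096023e+02] 0.029539777815768616 39.99350152909756 [ 0.90285659  0.27899243 -0.46354907]
```

Call:
{"method": "servo_tool", "body": {"series": [[[0, 0, -0.1, 0, 0, 0, 0], [0, 0, -0.2, 0, 0, 0, 0], [0, 0, -0.3, 0, 0, 0, 0], [0, 0, -0.4, 0, 0, 0, 0], [0.07, 0.2, -0.5, 0, 0, 0, 0], [0.13, 0.38, -0.6, 0, 0, 0, 0], [0.2, 0.56, -0.75, 0, 0, 0, 0], [0.26, 0.74, -0.9, 0, 0, 0, 0], [0.317, 0.92, -1, 0, 0, 0, 0], [0.317, 0.92, -1, 0, 0, 0, 0], [0.317, 0.92, -1, 0, 0, 0, 0], [0.317, 0.92, -1, 0, 0, 0, 0]]]}}

```text
time_s: 7.32
tool_pos: [0.626, 0.267, 0.4]
tool_rot: [-179.9, -0.0, 130.0]
force: [1.8, 0.6, -0.0]
grip_width: 0.0291
grasp_force: 40.0
```

```bash
cat > look.py <<'E'
from h import *
import sys
o=get_obs(); p=np.array(o['tool_pos']); c=cam('side'); n=sys.argv[1]
pj=proj(c,[p,p-[0,0,.0975]]); print(o['time_s'],p,o['tool_rot'],o['grip_width'],pj)
u,v=pj[1].round().astype(int); g=c['frame'][v-34:v+14,u-16:u+16]
cv2.imwrite(f'look{n}.png',cv2.resize(g[:,:,::-1],None,fx=8,fy=8,interpolation=cv2.INTER_CUBIC)); np.savez(f'look{n}',f=c['frame'],d=c['depth'],u=u,v=v,p=p,rot=o['tool_rot'])
E
python3 look.py 0
```

```text
7.3167 [0.62602313 0.26701836 0.39998646] [-1.79906963e+02 -3.99295609e-03  1.29975112e+02] 0.029135517817114404 [[360.89640096 166.00731986]
 [357.96324204 194.17674717]]
```

Next I'll turn in steps of 45° and look at each heading.

Call:
{"method": "servo_tool", "body": {"series": [[[0, 0, 0, 0, 0, 0.25, 0], [0, 0, 0, 0, 0, 0.25, 0], [0, 0, 0, 0, 0, 0.25, 0], [0, 0, 0, 0, 0, 0.25, 0], [0, 0, 0, 0, 0, 0.25, 0], [0, 0, 0, 0, 0, 0.25, 0], [0, 0, 0, 0, 0, 0.25, 0], [0, 0, 0, 0, 0, 0.25, 0]]]}}

```text
time_s: 8.03
tool_pos: [0.625, 0.2664, 0.3992]
tool_rot: [-179.9, 0.1, 85.0]
force: [-0.4, -0.8, -1.4]
grip_width: 0.0292
grasp_force: 40.0
```

```bash
python3 look.py 1
```

```text
8.0333 [0.62500588 0.26640677 0.39922493] [-1.79941664e+02  5.81587203e-02  8.50352368e+01] 0.02917340155164738 [[361.0690172  165.98518407]
 [358.12895763 194.12275708]]
```

Call:
{"method": "servo_tool", "body": {"series": [[[0, 0, 0, 0, 0, 0.25, 0], [0, 0, 0, 0, 0, 0.25, 0], [0, 0, 0, 0, 0, 0.25, 0], [0, 0, 0, 0, 0, 0.25, 0], [0, 0, 0, 0, 0, 0.25, 0], [0, 0, 0, 0, 0, 0.25, 0], [0, 0, 0, 0, 0, 0.25, 0], [0, 0, 0, 0, 0, 0.25, 0]]]}}

```text
time_s: 8.75
tool_pos: [0.625, 0.2665, 0.3996]
tool_rot: [180.0, 0.0, 40.1]
force: [0.4, -0.2, -1.0]
grip_width: 0.0294
grasp_force: 40.0
```

```bash
python3 look.py 2
```

```text
8.75 [0.6250019  0.26653865 0.39956237] [1.79998991e+02 4.81622285e-02 4.01180350e+01] 0.02939604102715301 [[361.11034037 165.90986774]
 [358.16702183 194.05989224]]
```

Call:
{"method": "servo_tool", "body": {"series": [[[0, 0, 0, 0, 0, 0.25, 0], [0, 0, 0, 0, 0, 0.25, 0], [0, 0, 0, 0, 0, 0.25, 0], [0, 0, 0, 0, 0, 0.25, 0], [0, 0, 0, 0, 0, 0.25, 0], [0, 0, 0, 0, 0, 0.25, 0], [0, 0, 0, 0, 0, 0.25, 0], [0, 0, 0, 0, 0, 0.25, 0]]]}}

```text
time_s: 9.47
tool_pos: [0.625, 0.2666, 0.3997]
tool_rot: [180.0, 0.0, -4.8]
force: [-0.2, 0.3, -1.9]
grip_width: 0.0295
grasp_force: 40.0
```

```bash
python3 look.py 3; python3 -c "
import cv2,numpy as np
cv2.imwrite('pics/look.png',cv2.resize(np.hstack([cv2.imread(f'look{i}.png')[:, :] for i in range(4)]),(800,300)))"
```

```text
9.4667 [0.6249928  0.26664568 0.39973033] [ 1.79979784e+02  2.14444112e-02 -4.83674195e+00] 0.02946575896458162 [[361.14242501 165.88053946]
 [358.19672182 194.03686545]]
```

View pics/look.png

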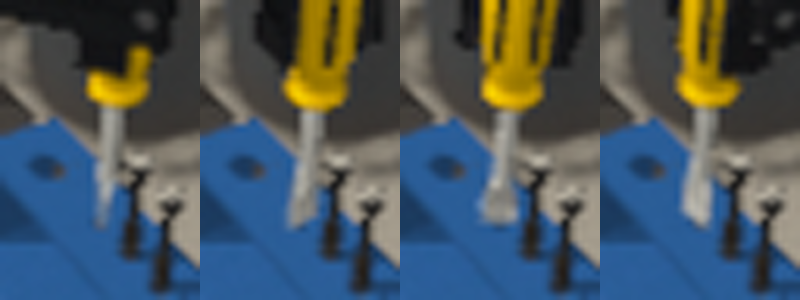

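The four views (yaw 130, 85, 40 and −5) show the blade edge-on at yaw 130 and face-on at yaw 40, so it runs roughly along tool y. I'll fit the heading, the axis offset and the camera bias numerically.

```bash
python3 - <<'E'
from h import *
c=cam('side'); A=[];B=[];Bt=[]
for i in range(4):
    L=np.load(f'look{i}.npz'); f=L['f']; p=L['p']; y=L['rot'][2]; m=masks(f)['gold']
    hsv=cv2.cvtColor(f,cv2.COLOR_RGB2HSV).astype(float)
    ax=lambda h:proj(c,[p-[0,0,.0975-h]])[0]
    # collar: soft yellow weight
    u,v=ax(.076).round().astype(int); v+=0
    w=np.clip((hsv[...,1]-120)/80,0,1)*((hsv[...,0]>12)&(hsv[...,0]<32))
    rows=[]
    for vv in range(v-1,v+4):
        s=w[vv,u-9:u+10]; rows.append(((s*np.arange(u-9,u+10)).sum()/max(s.sum(),.1),s.sum().round(1)))
    # blade: low saturation
    g=np.clip((110-hsv[...,1])/60,0,1)*np.clip((hsv[...,2]-90)/40,0,1)
    bl=[]
    for h in (.045,.035,.025,.012,.008,.004,0,-.003):
        a=ax(h); vv=int(round(a[1])); uu=int(round(a[0])); s=g[vv,uu-4:uu+5]; bl.append((round((s*np.arange(uu-4,uu+5)).sum()/max(s.sum(),.01)-a[0],2),round(s.sum(),1)))
    print(round(y),'collar',[(round(r-proj(c,[p-[0,0,.0975-.076]])[0][0],2),x) for r,x in rows]); print('   blade',bl)
E
```

```text
130 collar [(np.float64(0.05), np.float64(9.5)), (np.float64(0.26), np.float64(10.0)), (np.float64(0.24), np.float64(9.9)), (np.float64(0.04), np.float64(9.2)), (np.float64(0.36), np.float64(6.6))]
   blade [(np.float64(-1.45), np.float64(5.7)), (np.float64(0.69), np.float64(6.7)), (np.float64(0.32), np.float64(4.3)), (np.float64(0.19), np.float64(2.0)), (np.float64(0.19), np.float64(1.4)), (np.float64(-0.08), np.float64(0.5)), (np.float64(0.04), np.float64(0.3)), (np.float64(-0.18), np.float64(0.5))]
85 collar [(np.float64(0.07), np.float64(9.6)), (np.float64(-0.17), np.float64(9.4)), (np.float64(-0.48), np.float64(10.4)), (np.float64(-0.4), np.float64(10.5)), (np.float64(-0.19), np.float64(9.4))]
   blade [(np.float64(-1.83), np.float64(5.2)), (np.float64(0.59), np.float64(7.2)), (np.float64(0.4), np.float64(5.4)), (np.float64(-0.18), np.float64(4.0)), (np.float64(-0.27), np.float64(4.7)), (np.float64(-0.24), np.float64(4.8)), (np.float64(-0.34), np.float64(4.4)), (np.float64(-0.95), np.float64(2.7))]
40 collar [(np.float64(-0.58), np.float64(8.9)), (np.float64(-1.05), np.float64(9
[... 245 characters left out ...]
np.float64(-1.0), np.float64(4.8)), (np.float64(-0.86), np.float64(5.5)), (np.float64(-0.72), np.float64(5.8)), (np.float64(-0.53), np.float64(5.7)), (np.float64(-0.37), np.float64(3.2))]
-5 collar [(np.float64(-2.84), np.float64(6.2)), (np.float64(-2.12), np.float64(9.2)), (np.float64(-1.73), np.float64(10.1)), (np.float64(-1.57), np.float64(10.1)), (np.float64(-1.46), np.float64(9.0))]
   blade [(np.float64(-1.8), np.float64(3.0)), (np.float64(0.49), np.float64(7.6)), (np.float64(-0.28), np.float64(5.8)), (np.float64(-1.54), np.float64(5.0)), (np.float64(-1.43), np.float64(5.0)), (np.float64(-1.3), np.float64(5.0)), (np.float64(-0.7), np.float64(4.0)), (np.float64(-0.43), np.float64(2.3))]
```

The fit is consistent. The driver axis sits about 2.4 mm along +tool x, the blade heading is about yaw+103°, and the image bias is about −0.75 px in u. Now I'll refine the head centre and slot heading with the same bias.

```bash
python3 - <<'E'
from h import *
c=cam('side'); f=c['frame']; h=cv2.cvtColor(f,cv2.COLOR_RGB2HSV).astype(float)
b=np.zeros((400,640)); b[162:174,298:312]=1
w=np.clip((h[...,1]-60)/100,0,1)*((h[...,0]>8)&(h[...,0]<34))*b
v,u=np.nonzero(w>.05); ww=w[v,u]
for r in range(162,174): print(r,w[r,298:312].round(1).tolist(), f[r,298:312].sum(1).tolist())
uc,vc=(u*ww).sum()/ww.sum(),(v*ww).sum()/ww.sum(); print(uc,vc,onz(c,[[uc,vc],[uc+.65,vc-.6]],.051))
# dark line of slot: rectified top view of the head
S=onz(c,[[uc,vc]],.051)[0]; n=np.linspace(-.016,.016,65); X,Y=np.meshgrid(n,n)
m=proj(c,np.c_[(S[0]+X).ravel(),(S[1]+Y).ravel(),np.full(X.size,.051)]).reshape(65,65,2).astype(np.float32)
g=cv2.remap(f.sum(2).astype(np.float32)/3,m[...,0],m[...,1],cv2.INTER_CUBIC)
g=g-cv2.GaussianBlur(g,(0,0),12)
best=[]
for a in range(0,180,3):
  for off in np.arange(-.004,.0041,.001):
    t=np.radians(a); s=np.linspace(-.011,.011,40); x=s*np.cos(t)-off*np.sin(t); y=s*np.sin(t)+off*np.cos(t)
    best.append((cv2.remap(g,((x+.016)/.0005).astype(np.float32),((y+.016)/.0005).astype(np.float32),1).mean(),a,round(off,3)))
print(sorted(best)[:10])
r=rel([S[0],S[1],.2],[180,0,111])
print(r)
E
```

```text
162 [0.0, 0.0, 0.0, 0.0, 0.0, 0.0, 0.0, 0.0, 0.0, 0.0, 0.0, 0.0, 0.0, 0.0] [434, 547, 487, 463, 399, 420, 461, 591, 661, 628, 638, 680, 610, 229]
163 [0.0, 0.0, 0.0, 0.0, 0.0, 0.0, 0.0, 0.0, 0.0, 0.0, 0.0, 0.0, 0.0, 0.0] [443, 446, 451, 459, 417, 398, 308, 300, 348, 384, 390, 343, 356, 304]
164 [0.0, 0.0, 0.0, 0.0, 0.0, 0.1, 0.3, 0.4, 0.2, 0.0, 0.0, 0.0, 0.0, 0.0] [575, 549, 374, 263, 274, 300, 323, 327, 315, 282, 262, 250, 257, 299]
165 [0.0, 0.0, 0.0, 0.0, 0.5, 1.0, 1.0, 1.0, 1.0, 0.7, 0.0, 0.0, 0.0, 0.0] [466, 317, 264, 279, 346, 416, 452, 452, 404, 327, 281, 270, 263, 280]
166 [0.0, 0.0, 0.0, 0.6, 1.0, 1.0, 1.0, 1.0, 1.0, 1.0, 1.0, 0.2, 0.0, 0.0] [294, 265, 256, 348, 442, 451, 447, 402, 302, 321, 331, 292, 275, 291]
167 [0.0, 0.0, 0.0, 1.0, 1.0, 1.0, 1.0, 1.0, 1.0, 1.0, 1.0, 0.3, 0.0, 0.0] [255, 264, 240, 361, 464, 432, 348, 344, 406, 448, 391, 279, 308, 353]
168 [0.0, 0.0, 0.0, 0.8, 1.0, 1.0, 1.0, 1.0, 1.0, 1.0, 1.0, 0.1, 0.0, 0.0] [256, 265, 240, 303, 341, 334, 406, 442, 433, 430, 362, 237, 262, 263]
169 [0.0, 0.0, 0.0, 0.1, 0.9, 1.0, 1.0, 1.0, 1.0, 1.0, 0.7, 0.0, 0.0, 0.0] [24
[... 639 characters left out ...]
8, 204, 314]
304.68784810126584 167.19949367088608 [[ 0.55375451 -0.17595829  0.051     ]
 [ 0.54981728 -0.17796644  0.051     ]]
[(np.float32(-14.208445), 15, np.float64(-0.001)), (np.float32(-14.069952), 18, np.float64(-0.001)), (np.float32(-13.877661), 12, np.float64(-0.001)), (np.float32(-13.433508), 15, np.float64(-0.002)), (np.float32(-13.39447), 21, np.float64(-0.001)), (np.float32(-13.299139), 12, np.float64(-0.002)), (np.float32(-13.108851), 18, np.float64(-0.002)), (np.float32(-13.10258), 9, np.float64(-0.001)), (np.float32(-12.754016), 9, np.float64(-0.002)), (np.float32(-12.401393), 21, np.float64(-0.002))]
[-1.1370e-01  1.4901e+00  6.6630e-01 -1.0000e-04  1.0000e-04 -6.4320e-01]
```

Call:
{"method": "servo_tool", "body": {"series": [[[-0.08, 0.98, 0.3, 0, 0, -0.35, 0], [-0.08, 0.98, 0.3, 0, 0, -0.35, 0], [-0.08, 0.98, 0.3, 0, 0, -0.35, 0], [-0.08, 0.98, 0.3, 0, 0, -0.35, 0], [-0.08, 0.98, 0.3, 0, 0, -0.35, 0], [-0.08, 0.98, 0.3, 0, 0, -0.35, 0], [-0.08, 0.98, 0.3, 0, 0, -0.35, 0], [-0.08, 0.98, 0.3, 0, 0, -0.35, 0], [-0.08, 0.98, 0.3, 0, 0, -0.35, 0]]]}}

```text
time_s: 10.37
tool_pos: [0.5741, -0.0338, 0.3077]
tool_rot: [-180.0, 0.4, 57.2]
force: [1.0, -0.5, -0.3]
grip_width: 0.029
grasp_force: 40.0
```

```bash
cat > t.py <<'E'
from h import *
import sys
o=get_obs(); p=np.array(o['tool_pos']); y=o['tool_rot'][2]; t=np.radians(y)
print('t',o['time_s'],'axis',(p[:2]+.00245*np.array([np.cos(t),np.sin(t)])).round(4),'tipz',round(p[2]-.0975,4),'yaw',round(y,2),'tilt',np.round(o['tool_rot'][:2],2),'F',np.round(o['force'],1),'T',np.round(o['wrist_torque'],3),'g',o['grip_width'],'q7',o['qpos'][6])
x,yy,z,w=map(float,sys.argv[1:5]); w_=np.radians(w)
print(rel([x-.00245*np.cos(w_),yy-.00245*np.sin(w_),z+.0975],[180,0,w]).tolist())
E
python3 t.py .549 -.1805 .065 92.5
```

```text
t 10.3667 axis [ 0.5754 -0.0317] tipz 0.2102 yaw 57.22 tilt [-179.96    0.38] F [ 1.  -0.5 -0.3] T [-0.156 -0.06   0.036] g 0.02900751924556348 q7 -35.459799356778475
[-0.4599, 0.1996, 0.487, -0.0009, 0.002, -0.196]
```

Call:
{"method": "servo_tool", "body": {"series": [[[-0.46, 0.2, 0.4, 0, 0, -0.194, 0], [-0.46, 0.2, 0.4, 0, 0, -0.194, 0], [-0.46, 0.2, 0.4, 0, 0, -0.194, 0], [-0.46, 0.2, 0.4, 0, 0, -0.194, 0], [-0.46, 0.2, 0.4, 0, 0, -0.194, 0], [-0.46, 0.2, 0.487, 0, 0, -0.194, 0], [-0.46, 0.2, 0.487, 0, 0, -0.194, 0], [-0.46, 0.2, 0.487, 0, 0, -0.194, 0]]]}}

```text
time_s: 11.03
tool_pos: [0.5514, -0.172, 0.163]
tool_rot: [-179.8, -0.1, 92.4]
force: [-0.4, -0.4, -0.5]
grip_width: 0.029
grasp_force: 40.0
```

```bash
python3 t.py .549 -.1805 .048 92.5; python3 - <<'E'
from h import *
c=cam('side'); g=c['frame'][135:185,275:335]; cv2.imwrite('pics/b.png',cv2.resize(g[:,:,::-1],None,fx=12,fy=12,interpolation=cv2.INTER_CUBIC)); print(proj(c,[[.549,-.1805,.065],[.549,-.1805,.051]]))
E
```

```text
t 11.0333 axis [ 0.5513 -0.1695] tipz 0.0655 yaw 92.4 tilt [-1.7985e+02 -1.1000e-01] F [-0.4 -0.4 -0.5] T [-0.012 -0.081  0.01 ] g 0.029028201501236233 q7 12.803285323684657
[-0.0363, -0.0089, 0.0582, -0.0008, -0.0006, -0.0005]
[[305.17030588 163.34700922]
 [305.21259051 166.17313413]]
```

View pics/b.png

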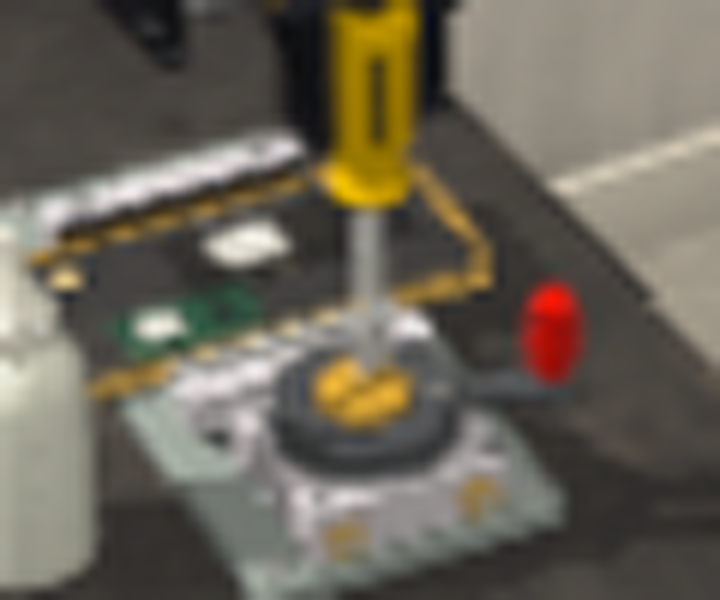

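The view shows the tip at (372,365), above the brass head whose centre is about (363,390). The red knob is at the closed stop (550,330). I'll move down closer and compare again.

Call:
{"method": "servo_tool", "body": {"series": [[[-0.036, -0.009, 0.03, 0, 0, 0, 0], [-0.036, -0.009, 0.03, 0, 0, 0, 0], [-0.036, -0.009, 0.03, 0, 0, 0, 0], [-0.036, -0.009, 0.03, 0, 0, 0, 0]]]}}

```text
time_s: 11.42
tool_pos: [0.5504, -0.1836, 0.1556]
tool_rot: [179.9, 0.0, 92.4]
force: [0.6, 0.4, -1.0]
grip_width: 0.0292
grasp_force: 40.0
```

```bash
python3 t.py .549 -.1805 .048 92.5; python3 - <<'E'
from h import *
c=cam('side'); g=c['frame'][148:178,290:325]; cv2.imwrite('pics/c.png',cv2.resize(g[:,:,::-1],None,fx=18,fy=18,interpolation=cv2.INTER_CUBIC))
E
```

```text
t 11.4167 axis [ 0.5503 -0.1812] tipz 0.0581 yaw 92.37 tilt [1.7994e+02 2.0000e-02] F [ 0.6  0.4 -1. ] T [-0.003 -0.079 -0.019] g 0.02922654711214599 q7 13.772560742891972
[0.0024, -0.0043, 0.0337, 0.0003, 0.0001, -0.0007]
```

View pics/c.png

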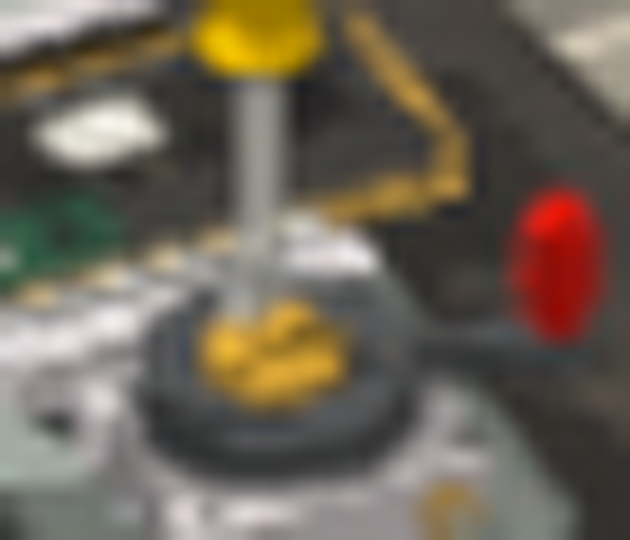

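The axis projects to about x=256, roughly 0.8 px left of the head centre at (275,345). I'll correct that and lower gently to feel for the slot.

Call:
{"method": "servo_tool", "body": {"series": [[[0.004, -0.0076, 0, 0, 0, 0, 0], [0.004, -0.0076, 0.01, 0, 0, 0, 0], [0.004, -0.0076, 0.02, 0, 0, 0, 0], [0.004, -0.0076, 0.03, 0, 0, 0, 0], [0.004, -0.0076, 0.037, 0, 0, 0, 0], [0.004, -0.0076, 0.037, 0, 0, 0, 0]]]}}

```text
time_s: 11.97
tool_pos: [0.5472, -0.1825, 0.143]
tool_rot: [-179.9, -0.0, 92.4]
force: [-1.0, 0.3, -0.8]
grip_width: 0.0294
grasp_force: 40.0
```

```bash
python3 t.py .548 -.180 .044 92.5
```

```text
t 11.9667 axis [ 0.5471 -0.1801] tipz 0.0455 yaw 92.36 tilt [-1.7993e+02 -3.0000e-02] F [-1.   0.3 -0.8] T [-0.013 -0.099  0.002] g 0.029387639738303856 q7 13.610345004648888
[0.0001, 0.0031, 0.0049, -0.0004, -0.0001, -0.0008]
```

The tip is at 45.5 mm with no contact force, so the blade is in the slot. I'll seat it. The spindle's start angle is unknown, so I'll wind counter-clockwise to its zero stop as a reference, then count forward from there.

Call:
{"method": "servo_tool", "body": {"series": [[[0, 0.002, 0.003, 0, 0, 0, 0], [0, 0.002, 0.006, 0, 0, 0, 0], [0, 0.002, 0.006, 0, 0, 0, 0], [0, 0.002, 0.006, 0, 0, 0, 0]]]}}

```text
time_s: 12.3
tool_pos: [0.5484, -0.1827, 0.1421]
tool_rot: [180.0, 0.0, 92.4]
force: [-0.1, 0.3, -1.3]
grip_width: 0.0292
grasp_force: 40.0
```

```bash
python3 t.py .548 -.180 .044 92.5; python3 -c "
from h import *
o=get_obs();print(o['effort'].round(3))"
```

```text
t 12.3 axis [ 0.5483 -0.1802] tipz 0.0446 yaw 92.36 tilt [1.7998e+02 1.0000e-02] F [-0.1  0.3 -1.3] T [-0.045 -0.133 -0.017] g 0.029154918704228046 q7 13.541465607682193
[0.0007, -0.0011, 0.0021, 0.0001, 0.0001, -0.0008]
[ 1.6000e-02 -4.1539e+01 -2.8160e+00 -2.9771e+01 -3.7000e-02  1.0900e-01
 -0.0000e+00]
```

Call:
{"method": "servo_tool", "body": {"series": [[[0.0002, 0.001, 0, 0, 0, -0.03, 0], [0.0004, 0.002, 0, 0, 0, -0.06, 0], [0.0006, 0.003, 0, 0, 0, -0.09, 0], [0.001, 0.004, 0, 0, 0, -0.12, 0]]]}}

```text
time_s: 12.63
tool_pos: [0.5492, -0.1819, 0.1421]
tool_rot: [-180.0, -0.0, 114.2]
force: [-0.7, 0.5, -0.2]
grip_width: 0.0293
grasp_force: 40.0
```

```bash
python3 t.py .548 -.180 .044 92.5; python3 -c "
from h import *
o=get_obs();print(o['effort'].round(3))"
```

```text
t 12.6333 axis [ 0.5482 -0.1797] tipz 0.0446 yaw 114.22 tilt [-1.7997e+02 -4.0000e-02] F [-0.7  0.5 -0.2] T [ 0.183  0.237 -0.071] g 0.02930866350814268 q7 34.72213000693554
[-0.0002, -0.0039, 0.0021, -0.0002, -0.0002, 0.1207]
[ -0.532 -41.178  -2.772 -30.02    0.105  -0.444  -1.072]
```

Call:
{"method": "servo_tool", "body": {"series": [[[0.0004, 0.0012, 0, 0, 0, -0.04, 0], [0.0006, 0.0018, 0, 0, 0, -0.06, 0]]]}}

```text
time_s: 12.8
tool_pos: [0.5496, -0.1817, 0.1421]
tool_rot: [-180.0, -0.0, 125.1]
force: [-0.9, -0.5, -0.1]
grip_width: 0.0292
grasp_force: 40.0
```

```bash
python3 t.py .548 -.180 .044 92.5
```

```text
t 12.8 axis [ 0.5482 -0.1797] tipz 0.0446 yaw 125.07 tilt [-1.7997e+02 -3.0000e-02] F [-0.9 -0.5 -0.1] T [ 0.102  0.099 -0.047] g 0.029188571438260418 q7 45.219414495610856
[0.0009, -0.0054, 0.002, -0.0002, -0.0001, 0.181]
```

Call:
{"method": "servo_tool", "body": {"series": [[[0.0004, 0.0012, 0, 0, 0, -0.04, 0], [0.0006, 0.0018, 0, 0, 0, -0.06, 0]]]}}

```text
time_s: 12.97
tool_pos: [0.55, -0.1815, 0.1421]
tool_rot: [-180.0, -0.0, 135.9]
force: [-1.1, 0.0, -0.1]
grip_width: 0.0297
grasp_force: 40.0
```

```bash
python3 t.py .548 -.180 .044 92.5
```

```text
t 12.9667 axis [ 0.5482 -0.1798] tipz 0.0446 yaw 135.86 tilt [-1.7997e+02 -1.0000e-02] F [-1.1  0.  -0.1] T [ 0.04   0.023 -0.075] g 0.029710524833202415 q7 55.63963267019955
[0.0023, -0.0067, 0.002, -0.0002, -0.0, 0.2409]
```

Call:
{"method": "servo_tool", "body": {"series": [[[0.0004, 0.0012, 0, 0, 0, -0.04, 0], [0.0006, 0.0018, 0, 0, 0, -0.06, 0]]]}}

```text
time_s: 13.13
tool_pos: [0.5503, -0.1812, 0.1421]
tool_rot: [-180.0, -0.0, 146.6]
force: [0.1, 0.0, -0.4]
grip_width: 0.0295
grasp_force: 40.0
```

```bash
python3 t.py .548 -.180 .044 92.5
```

```text
t 13.1333 axis [ 0.5483 -0.1798] tipz 0.0446 yaw 146.63 tilt [-179.98   -0.  ] F [ 0.1  0.  -0.4] T [-0.028  0.042 -0.323] g 0.029508449986520177 q7 66.03693476808058
[0.0038, -0.0076, 0.0021, -0.0001, 0.0001, 0.3007]
```

Call:
{"method": "servo_tool", "body": {"series": [[[0, 0, 0, 0, 0, 0, 0]]]}}

```text
time_s: 13.22
tool_pos: [0.5503, -0.1812, 0.1421]
tool_rot: [-180.0, -0.0, 146.4]
force: [-0.2, -0.9, 0.2]
grip_width: 0.0292
grasp_force: 40.0
```

```bash
python3 t.py .548 -.180 .044 92.5|head -1
```

```text
t 13.2167 axis [ 0.5483 -0.1798] tipz 0.0446 yaw 146.4 tilt [-179.98   -0.  ] F [-0.2 -0.9  0.2] T [ 0.022  0.092 -0.201] g 0.02916170310953482 q7 65.81833896602292
```

Call:
{"method": "servo_tool", "body": {"series": [[[0, -0.0003, 0, 0, 0, 0.01, 0], [0, -0.0003, 0, 0, 0, 0.01, 0]]]}}

```text
time_s: 13.38
tool_pos: [0.5503, -0.1812, 0.1421]
tool_rot: [-180.0, 0.0, 144.4]
force: [-0.5, -0.8, -0.5]
grip_width: 0.029
grasp_force: 40.0
```

```bash
python3 t.py .548 -.180 .044 92.5|head -1
```

```text
t 13.3833 axis [ 0.5483 -0.1798] tipz 0.0446 yaw 144.37 tilt [-1.7999e+02  1.0000e-02] F [-0.5 -0.8 -0.5] T [ 0.002  0.032 -0.154] g 0.029034950250069955 q7 63.86071027346463
```

Call:
{"method": "servo_tool", "body": {"series": [[[0, -0.0003, 0, 0, 0, 0.01, 0], [0, -0.0003, 0, 0, 0, 0.01, 0]]]}}

```text
time_s: 13.55
tool_pos: [0.5503, -0.1812, 0.1421]
tool_rot: [-180.0, 0.0, 142.7]
force: [-1.0, -0.5, 0.2]
grip_width: 0.0294
grasp_force: 40.0
```

```bash
python3 t.py .548 -.180 .044 92.5|head -1
```

```text
t 13.55 axis [ 0.5483 -0.1797] tipz 0.0446 yaw 142.67 tilt [-1.7998e+02  1.0000e-02] F [-1.  -0.5  0.2] T [-0.078  0.132 -0.054] g 0.029424492233015794 q7 62.206752151191374
```

Call:
{"method": "servo_tool", "body": {"series": [[[0.0001, -0.0007, 0, 0, 0, 0.03, 0], [0.0002, -0.0015, 0, 0, 0, 0.06, 0], [0.0003, -0.0023, 0, 0, 0, 0.095, 0], [0.0003, -0.0023, 0, 0, 0, 0.095, 0]]]}}

```text
time_s: 13.88
tool_pos: [0.5501, -0.1814, 0.1421]
tool_rot: [180.0, 0.0, 125.5]
force: [-0.8, 0.3, -0.3]
grip_width: 0.0295
grasp_force: 40.0
```

```bash
python3 t.py .548 -.180 .044 92.5|head -1
```

```text
t 13.8833 axis [ 0.5487 -0.1794] tipz 0.0446 yaw 125.54 tilt [1.7999e+02 2.0000e-02] F [-0.8  0.3 -0.3] T [-0.005 -0.165 -0.052] g 0.0294846829665678 q7 45.634628825926576
```

Call:
{"method": "servo_tool", "body": {"series": [[[0, -0.0005, 0, 0, 0, 0.02, 0], [0, -0.0005, 0, 0, 0, 0.02, 0]]]}}

```text
time_s: 14.05
tool_pos: [0.55, -0.1815, 0.1421]
tool_rot: [180.0, 0.0, 122.2]
force: [-0.6, -0.2, -0.9]
grip_width: 0.0294
grasp_force: 40.0
```

```bash
python3 t.py .548 -.180 .044 92.5|head -1
```

```text
t 14.05 axis [ 0.5487 -0.1794] tipz 0.0446 yaw 122.16 tilt [1.7998e+02 2.0000e-02] F [-0.6 -0.2 -0.9] T [ 0.059 -0.155  0.014] g 0.029436169133994407 q7 42.368181624687644
```

Call:
{"method": "servo_tool", "body": {"series": [[[0, -0.0005, 0, 0, 0, 0.02, 0], [0, -0.0005, 0, 0, 0, 0.02, 0]]]}}

```text
time_s: 14.22
tool_pos: [0.5499, -0.1816, 0.1421]
tool_rot: [180.0, 0.0, 118.6]
force: [1.1, -0.3, 0.8]
grip_width: 0.0293
grasp_force: 40.0
```

```bash
python3 t.py .548 -.180 .044 92.5|head -1
```

```text
t 14.2167 axis [ 0.5487 -0.1794] tipz 0.0446 yaw 118.58 tilt [1.7998e+02 2.0000e-02] F [ 1.1 -0.3  0.8] T [ 0.039 -0.144 -0.022] g 0.02925119769005825 q7 38.906620690027545
```

Call:
{"method": "servo_tool", "body": {"series": [[[0, -0.0006, 0, 0, 0, 0.025, 0], [0, -0.0006, 0, 0, 0, 0.025, 0]]]}}

```text
time_s: 14.38
tool_pos: [0.5496, -0.1816, 0.1421]
tool_rot: [180.0, 0.0, 114.1]
force: [0.1, 0.9, -0.1]
grip_width: 0.0293
grasp_force: 40.0
```

```bash
python3 t.py .548 -.180 .044 92.5|head -1
```

```text
t 14.3833 axis [ 0.5486 -0.1793] tipz 0.0446 yaw 114.08 tilt [179.99   0.  ] F [ 0.1  0.9 -0.1] T [ 0.128 -0.142  0.074] g 0.029347693332912386 q7 34.54630703681606
```

Call:
{"method": "servo_tool", "body": {"series": [[[0, -0.0006, 0, 0, 0, 0.025, 0], [0, -0.0006, 0, 0, 0, 0.025, 0]]]}}

```text
time_s: 14.55
tool_pos: [0.5495, -0.1816, 0.1421]
tool_rot: [180.0, 0.0, 109.6]
force: [0.5, 0.6, 0.3]
grip_width: 0.0292
grasp_force: 40.0
```

```bash
python3 t.py .548 -.180 .044 92.5|head -1
```

```text
t 14.55 axis [ 0.5486 -0.1793] tipz 0.0446 yaw 109.61 tilt [179.99   0.  ] F [0.5 0.6 0.3] T [ 0.15  -0.123  0.052] g 0.029237045313017403 q7 30.216490634972374
```

Call:
{"method": "servo_tool", "body": {"series": [[[0, -0.0006, 0, 0, 0, 0.025, 0], [0, -0.0006, 0, 0, 0, 0.025, 0]]]}}

```text
time_s: 14.72
tool_pos: [0.5493, -0.1817, 0.1421]
tool_rot: [180.0, -0.0, 105.1]
force: [0.2, 0.8, 0.3]
grip_width: 0.029
grasp_force: 40.0
```

```bash
python3 t.py .548 -.180 .044 92.5|head -1
```

```text
t 14.7167 axis [ 0.5486 -0.1793] tipz 0.0446 yaw 105.13 tilt [179.99  -0.  ] F [0.2 0.8 0.3] T [ 0.183 -0.076  0.068] g 0.028960831369678367 q7 25.869923442191745
```

Clockwise contact came at yaw of about 117°, which corresponds to spindle 0. Winding 1.8 rad takes me to yaw of about 15°.

Call:
{"method": "servo_tool", "body": {"series": [[[0.0001, -0.0008, 0, 0, 0, 0.03, 0], [0.0003, -0.0016, 0, 0, 0, 0.06, 0], [0.0004, -0.0023, 0, 0, 0, 0.09, 0], [0.0006, -0.003, 0, 0, 0, 0.12, 0], [0.0009, -0.0037, 0, 0, 0, 0.15, 0], [0.0013, -0.0044, 0, 0, 0, 0.18, 0], [0.0018, -0.0051, 0, 0, 0, 0.21, 0], [0.0024, -0.0058, 0, 0, 0, 0.25, 0]]]}}

```text
time_s: 15.38
tool_pos: [0.5475, -0.1813, 0.1421]
tool_rot: [180.0, -0.0, 60.1]
force: [-0.4, 1.1, 0.7]
grip_width: 0.029
grasp_force: 40.0
```

```bash
python3 t.py .5485 -.1797 .044 15
```

```text
t 15.3833 axis [ 0.5487 -0.1791] tipz 0.0446 yaw 60.09 tilt [ 1.8e+02 -2.0e-02] F [-0.4  1.1  0.7] T [ 0.207 -0.042  0.068] g 0.02902894985918185 q7 -17.981188923218813
[0.0005, -0.0054, 0.0019, -0.0, -0.0001, 0.2505]
```

Call:
{"method": "servo_tool", "body": {"series": [[[0.0001, -0.0008, 0, 0, 0, 0.03, 0], [0.0003, -0.0016, 0, 0, 0, 0.06, 0], [0.0004, -0.0023, 0, 0, 0, 0.09, 0], [0.0006, -0.003, 0, 0, 0, 0.12, 0], [0.0009, -0.0037, 0, 0, 0, 0.15, 0]]]}}

```text
time_s: 15.8
tool_pos: [0.5467, -0.1804, 0.1421]
tool_rot: [-180.0, -0.0, 33.1]
force: [0.9, 1.1, 0.7]
grip_width: 0.0289
grasp_force: 40.0
```

```bash
python3 t.py .5485 -.1797 .044 15
```

```text
t 15.8 axis [ 0.5487 -0.1791] tipz 0.0446 yaw 33.1 tilt [-1.7999e+02 -3.0000e-02] F [0.9 1.1 0.7] T [ 0.255 -0.078 -0.012] g 0.02893326886261492 q7 -44.39616462669609
[-0.0014, -0.0013, 0.0019, -0.0001, -0.0001, 0.1005]
```

Call:
{"method": "servo_tool", "body": {"series": [[[0.0001, -0.0008, 0, 0, 0, 0.03, 0], [0.0002, -0.0016, 0, 0, 0, 0.06, 0]]]}}

```text
time_s: 15.97
tool_pos: [0.5466, -0.18, 0.1421]
tool_rot: [-180.0, -0.0, 22.3]
force: [0.9, -0.1, -0.1]
grip_width: 0.0291
grasp_force: 40.0
```

```bash
python3 t.py .5485 -.1797 .044 15
```

```text
t 15.9667 axis [ 0.5488 -0.179 ] tipz 0.0446 yaw 22.31 tilt [-1.8e+02 -3.0e-02] F [ 0.9 -0.1 -0.1] T [ 0.221 -0.125  0.063] g 0.029079727119081286 q7 -54.99512081035242
[-0.0018, 0.0006, 0.002, -0.0, -0.0002, 0.0406]
```

Call:
{"method": "servo_tool", "body": {"series": [[[0.0001, -0.0008, 0, 0, 0, 0.02, 0], [0.0002, -0.0011, 0, 0, 0, 0.041, 0], [0.0002, -0.0011, 0, 0, 0, 0.041, 0], [0.0002, -0.0011, 0, 0, 0, 0.041, 0]]]}}

```text
time_s: 16.3
tool_pos: [0.5465, -0.1797, 0.1421]
tool_rot: [-180.0, -0.0, 15.1]
force: [0.4, 0.6, 0.2]
grip_width: 0.0294
grasp_force: 40.0
```

```bash
python3 t.py .5485 -.1797 .044 15
```

```text
t 16.3 axis [ 0.5488 -0.1791] tipz 0.0446 yaw 15.14 tilt [-1.7999e+02 -3.0000e-02] F [0.4 0.6 0.2] T [ 0.322 -0.126  0.034] g 0.029448421105663748 q7 -62.03219441615686
[-0.0016, 0.0017, 0.002, -0.0, -0.0001, 0.0008]
```

Call:
{"method": "servo_tool", "body": {"series": [[[0, 0.0007, 0, 0, 0, -0.03, 0], [0, 0.0007, -0.02, 0, 0, -0.03, 0], [0, 0.0007, -0.06, 0, 0, -0.03, 0], [0, 0.0007, -0.16, 0, 0, -0.03, 0], [0, 0.0007, -0.28, 0, 0, -0.03, 0], [0, 0.0007, -0.37, 0, 0, -0.03, 0], [0, 0.0007, -0.37, 0, 0, -0.03, 0]]]}}

```text
time_s: 16.88
tool_pos: [0.5493, -0.1816, 0.2612]
tool_rot: [179.5, -0.5, 20.2]
force: [1.1, 0.3, -0.9]
grip_width: 0.0294
grasp_force: 40.0
```

```bash
python3 - <<'E'
from h import *
o=get_obs(); print(o['time_s'],o['tool_pos'],o['tool_rot'],o['grip_width'],o['force'])
print(rel([.4796,.0236,.225],[180,0,130]))
c=cam('side'); f=c['frame']
np.savez('after',f=f)
S=np.array([.5537,-.1785]); n=np.linspace(-.016,.016,65); X,Y=np.meshgrid(n,n)
m=proj(c,np.c_[(S[0]+X).ravel(),(S[1]+Y).ravel(),np.full(X.size,.051)]).reshape(65,65,2).astype(np.float32)
g=cv2.remap(f.sum(2).astype(np.float32)/3,m[...,0],m[...,1],cv2.INTER_CUBIC); g=g-cv2.GaussianBlur(g,(0,0),12)
best=[]
for a in range(0,180,3):
  for off in np.arange(-.003,.0031,.001):
    t=np.radians(a); s=np.linspace(-.011,.011,40); x=s*np.cos(t)-off*np.sin(t); y=s*np.sin(t)+off*np.cos(t)
    best.append((cv2.remap(g,((x+.016)/.0005).astype(np.float32),((y+.016)/.0005).astype(np.float32),1).mean().round(1),a,round(off,3)))
print(sorted(best)[:8])
E
```

```text
16.8833 [ 0.5492878  -0.18164524  0.26119997] [179.52914868  -0.5108155   20.16376688] 0.029364487585301705 [ 1.11059926  0.32977396 -0.90748677]
[ 1.670e-02 -7.233e-01  1.149e-01  4.500e-03  6.000e-04 -6.102e-01]
[(np.float32(-2.9), 126, np.float64(0.001)), (np.float32(-2.9), 126, np.float64(0.002)), (np.float32(-2.9), 129, np.float64(0.002)), (np.float32(-2.8), 123, np.float64(0.002)), (np.float32(-2.8), 129, np.float64(0.001)), (np.float32(-2.7), 132, np.float64(0.001)), (np.float32(-2.6), 123, np.float64(0.001)), (np.float32(-2.5), 120, np.float64(0.002))]
```

Call:
{"method": "servo_tool", "body": {"series": [[[0.017, -0.723, 0, 0, 0, -0.45, 0], [0.017, -0.723, 0, 0, 0, -0.45, 0], [0.017, -0.723, 0, 0, 0, -0.45, 0], [0.017, -0.723, 0, 0, 0, -0.45, 0], [0.017, -0.723, 0, 0, 0, -0.45, 0], [0.017, -0.723, 0, 0, 0, -0.45, 0], [0.017, -0.723, 0, 0, 0, -0.45, 0], [0.017, -0.723, 0, 0, 0, -0.45, 0], [0.017, -0.723, 0, 0, 0, -0.45, 0], [0.017, -0.723, 0, 0, 0, -0.45, 0], [0.017, -0.723, 0, 0, 0, -0.45, 0], [0.017, -0.723, 0, 0, 0, -0.45, 0]]]}}

```text
time_s: 17.93
tool_pos: [0.4753, 0.0246, 0.2523]
tool_rot: [-179.9, 0.0, 101.5]
force: [-1.1, 0.4, -0.8]
grip_width: 0.0293
grasp_force: 40.0
```

```bash
python3 t.py .478 .0255 .115 130
```

```text
t 17.9333 axis [0.4748 0.027 ] tipz 0.1548 yaw 101.51 tilt [-1.7989e+02  2.0000e-02] F [-1.1  0.4 -0.8] T [-0.007 -0.149 -0.088] g 0.029278057608896402 q7 6.645608192614364
[-0.0059, 0.0136, 0.1328, -0.0006, -0.0001, -0.1583]
```

Call:
{"method": "servo_tool", "body": {"series": [[[-0.006, 0.0136, 0.1, 0, 0, -0.158, 0], [-0.006, 0.0136, 0.1, 0, 0, -0.158, 0], [-0.006, 0.0136, 0.1, 0, 0, -0.158, 0], [-0.006, 0.0136, 0.1, 0, 0, -0.158, 0], [-0.006, 0.0136, 0.133, 0, 0, -0.158, 0], [-0.006, 0.0136, 0.133, 0, 0, -0.158, 0]]]}}

```text
time_s: 18.43
tool_pos: [0.479, 0.0236, 0.2108]
tool_rot: [-179.8, -0.1, 129.4]
force: [-0.1, 0.6, -1.3]
grip_width: 0.0294
grasp_force: 40.0
```

```bash
python3 t.py .478 .0255 .009 130; python3 look.py 9
```

```text
t 18.4333 axis [0.4774 0.0255] tipz 0.1133 yaw 129.44 tilt [-1.7983e+02 -1.1000e-01] F [-0.1  0.6 -1.3] T [ 0.018 -0.102 -0.023] g 0.029385255299838518 q7 34.001933101667895
[-0.002, 0.0026, 0.3478, -0.001, -0.0006, -0.0031]
18.4333 [0.47897215 0.02362321 0.21083947] [-1.79825405e+02 -1.13379759e-01  1.29436554e+02] 0.029385255299838518 [[351.91862469 156.39087133]
 [350.09552628 178.37318538]]
```

View look9.png

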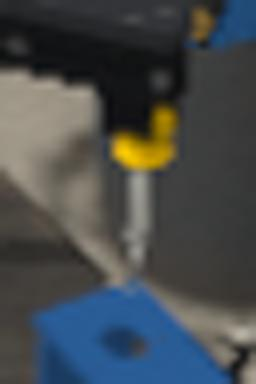

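The shank is slightly right of the hole, which is at (122,340), by about 2 mm. I'll nudge it and lower.

Call:
{"method": "servo_tool", "body": {"series": [[[-0.007, 0.005, 0, 0, 0, -0.003, 0], [-0.007, 0.005, 0.05, 0, 0, -0.003, 0], [-0.007, 0.005, 0.1, 0, 0, -0.003, 0], [-0.007, 0.005, 0.15, 0, 0, -0.003, 0], [-0.007, 0.005, 0.2, 0, 0, -0.003, 0]]]}}

```text
time_s: 18.9
tool_pos: [0.4832, 0.0232, 0.1527]
tool_rot: [180.0, 0.0, 130.1]
force: [-0.2, -0.2, -0.8]
grip_width: 0.0295
grasp_force: 40.0
```

Call:
{"method": "servo_tool", "body": {"series": [[[0, 0, 0.05, 0, 0, 0, 0], [0, 0, 0.1, 0, 0, 0, 0], [0, 0, 0.14, 0, 0, 0, 0], [0, 0, 0.146, 0, 0, 0, 0], [0, 0, 0.146, 0, 0, 0, 0]]]}}

```text
time_s: 19.32
tool_pos: [0.4825, 0.0233, 0.1088]
tool_rot: [-179.9, -0.1, 130.1]
force: [0.1, 0.2, -0.5]
grip_width: 0.0293
grasp_force: 40.0
```

```bash
python3 t.py .478 .0255 .009 130
```

```text
t 19.3167 axis [0.4809 0.0252] tipz 0.0113 yaw 130.14 tilt [-1.7993e+02 -6.0000e-02] F [ 0.1  0.2 -0.5] T [ 0.047 -0.151  0.047] g 0.029301042596487796 q7 32.477590599654654
[0.0071, -0.0067, 0.0076, -0.0004, -0.0004, 0.0008]
```

Call:
{"method": "servo_tool", "body": {"series": [[[0, 0, 0.005, 0, 0, 0, 0], [0, 0, 0.01, 0, 0, 0, 0], [0, 0, 0.01, 0, 0, 0, 0], [0, 0, 0.01, 0, 0, 0, 0.4], [0, 0, 0.01, 0, 0, 0, 0.6], [0, 0, 0.01, 0, 0, 0, 0.9], [0, 0, 0.01, 0, 0, 0, 1], [0, 0, 0.01, 0, 0, 0, 1], [0, 0, 0.01, 0, 0, 0, 1], [0, 0, 0.01, 0, 0, 0, 1], [0, 0, 0.01, 0, 0, 0, 1], [0, 0, 0.01, 0, 0, 0, 1]]]}}

```text
time_s: 20.32
tool_pos: [0.4829, 0.0233, 0.1063]
tool_rot: [-180.0, 0.0, 130.2]
force: [0.3, -0.3, 0.4]
grip_width: 0.0798
grasp_force: 0.0
```

Call:
{"method": "servo_tool", "body": {"series": [[[0, 0, 0, 0, 0, 0, 1], [0, 0, -0.1, 0, 0, 0, 1], [0, 0, -0.2, 0, 0, 0, 1], [0, 0, -0.35, 0, 0, 0, 1], [0, 0, -0.5, 0, 0, 0, 1], [0, 0, -0.6, 0, 0, 0, 1], [0, 0, -0.6, 0, 0, 0, 1]]]}}

```text
time_s: 20.9
tool_pos: [0.4866, 0.0238, 0.2945]
tool_rot: [179.4, 0.5, 130.2]
force: [0.5, -0.4, 0.4]
grip_width: 0.087
grasp_force: 0.0
```

```bash
python3 - <<'E'
from h import *
o=get_obs(); print(o['time_s'],o['tool_pos'],o['grip_width'],o['force'])
c=cam('side'); g=c['frame'][130:235,250:390]; cv2.imwrite('pics/end.png',cv2.resize(g[:,:,::-1],None,fx=5.7,fy=5.7,interpolation=cv2.INTER_CUBIC))
h=cv2.imread('pics/side0.png')
P=cloud(c); m=masks(c['frame'])['gold']; m[:165]=0; m[192:]=0; m[:,:343]=0; m[:,358:]=0
v,u=np.nonzero(m); print(u.min(),u.max(),u.mean(),v.min(),v.max(),v.mean())
E
```

```text
20.9 [0.48656033 0.02384065 0.29445353] 0.08695892546373236 [ 0.5218173  -0.43590981  0.39310298]
345 354 348.98333333333335 170 188 178.625
```

View pics/end.png

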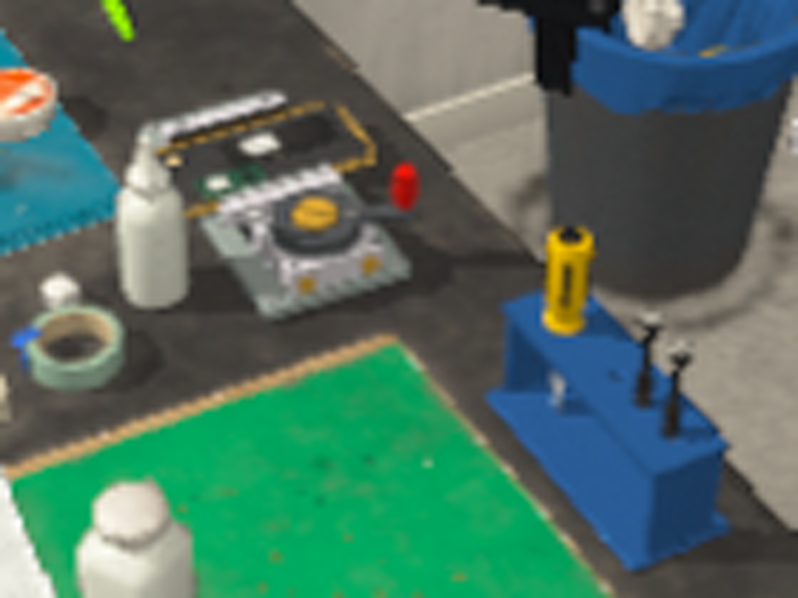

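The driver is hanging upright in the stand at about (568,280). The lever is closed with its knob at (405,185), the phone is clamped, and the bystanders haven't moved.

```bash
python3 -c "
from cell import env
print(env.sign_off())"
```

```text
the job is handed in; nothing more can be done
None
```

The job is handed in at about 21 s of the 64 s: the lever is at its closed stop, the spindle is wound to an estimated 1.8–1.9 rad (about half pad press), and the screwdriver hangs upright in its stand; the judge returned no verdict, and I inferred the pad press from wind angle and slot heading rather than measuring it.

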